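Offer up the mating hinge leaf to the jamb and hold it for the pin

TASK

One of the three loose hinge leaves on the bench is the mate of the leaf screwed to the jamb block in the vice: its knuckles fit the gaps between the jamb leaf's knuckles. Pick that one up, bring its knuckles in between those of the jamb leaf so that all the bores line up into one straight hole for the pin that is started in the end knuckle, without forcing it, and finish while still holding it there, held by the gripper and not pressed hard against the jamb leaf. Leave the other two leaves where they lie.

Things in the scene. Friction and masses are not known exactly. Their poses are not given: they have to be found in the camera images.
- leaf_two_grip (a point): loose hinge leaf with TWO knuckles, the mate; lies flat on its back. Plate 40 (x) x 60 (y) x 8 mm, four screw holes, straight edges; grasp it over its 60 mm length, fingers on the two plate edges. About 0.11 kg. Point: plate centre, half-way up (4 mm above the underside). x points level from plate to knuckles, y along the bore, z up out of the top
- leaf_two_bore (a point): middle of the bore of the two-knuckle leaf, 31.5 mm in +x and 6.5 mm in +z from leaf_two_grip, axes the same. Knuckles 20 mm in diameter, bore 10 mm, each 10.5 mm long, centred at y = -12.25 and +12.25 mm, rims chamfered 1.6 mm; the plate's edge lies 11.5 mm from the bore line
- leaf_three_grip (a point): loose leaf with the same plate but THREE knuckles like the jamb's own leaf, so it cannot mesh with it: centre of its plate, 4 mm above its underside; axes as leaf_two_grip
- leaf_one_grip (a point): loose leaf with the same plate but ONE 28 mm long knuckle in the middle, which cannot mesh with the jamb's leaf: centre of its plate, 4 mm above its underside; axes as leaf_two_grip
- jamb_bore (a point): middle of the bore of the leaf screwed to the jamb block, 96.5 mm above the bench; x points level from here to the block (away from the robot), y along the bore, z up. Its three knuckles (diameter 20, length 11 mm) at y = -24.5, 0, +24.5 mm leave two 13.5 mm gaps, centred at y = -12.25 and +12.25 mm: 1.5 mm play each side of the mate's knuckles, whose plate comes on the -x side, x the same way
- jamb: fixed vice with the jamb block; origin on the bench under it, axes as jamb_bore, which lies at (-41.5, 0, 96.5) mm. Knuckle gaps are open above, below and to -x; the jamb leaf's plate edge behind them stops a knuckle pushed 1.5 mm too far. Block from x = -30 to 42, y = -45 to 45 mm, 94 mm high, bead at the back 106 mm. Vice under 75 mm high, its base from x = -53 mm, 11 mm high
- pin_head (a point): head of the 9 mm steel hinge pin that is started in the jamb leaf's +y end knuckle and stands out along the bore line: 90 mm in +y from jamb_bore, axes the same. Fixed; its nose does not reach into the knuckle gaps

How it is judged:
By the outcome, as a careful person would: the job done as asked, in the order asked, and still so for the second after the job is handed in, while the arm keeps its last pose, push and grip.
It also fails if it takes over 38 s, if anything falls off the work surface, if the arm or the gripper's body presses on something with over 40 N, if the wrist force passes 120 N, or if a joint passes its speed limit or range.

ROBOT

A 6-joint arm with a two-finger parallel gripper is mounted at the origin on the work surface; the furniture and walls round the work are solid. World frame = base frame: x ahead of the robot, y to its left, z up, the work surface at z = 0. Lengths are in mm, angles in rad, forces in N, time in s.
With the tool pointing down it reaches from about 275 to 750 mm from the base axis. Payload 10.2 kg.
Tool frame: the origin (TCP) lies at the very end of the fingers, on their centre line; the grasp point (between the pads) lies ctrl.grip_depth behind it (ctrl.grip_depth is the distance from the TCP to the grasp point, in mm); z points along the fingers, y is the direction in which the jaws open and shut (so a half turn about z gives the same grasp; the last joint's range is limited). The gripper opens to 85 mm and grips with 20 to 120 N. Pads are 22 mm wide; open, the fingers measure 114 mm over their backs; the gripper's body (76 mm by 85 mm) begins 54 mm behind the grasp point. The pads swing forward as they close: fully open they stand 13 mm farther back than shut.
Start: joints at [-1.48, 0.313, 1.498, -0, 1.331, -0.223], TCP at [162.042, -499.373, 231.294] pointing down, gripper open.
Joint ranges: [-2.94, 2.94], [-0.97, 2.17], [0.19, 2.56], [-1.23, 4.37], [0.02, 3.11], [-2.88, 2.88]. Speed limits (rad/s): [2.39, 2.39, 3.01, 3.14, 3.14, 3.14].

INTERFACE

Orientations are given as a unit quaternion [w, x, y, z].
In Python, from rig import telemetry, eyes, ctrl, nets gives the robot as it stands. The module is installed in compiled form; this text tells all that it offers.
- The arm moves only by the tool drive_tool, never from a script. Its argument "series" is text: rows parted by semicolons, each of 7 numbers parted by spaces: the shift along the tool's x, y, z normalised to -1 to 1, where 1 is 0.12 m, then the turn, a rotation vector about the tool's x, y, z normalised to -1 to 1, where 1 is 0.5 rad, then the opening, from 0 (shut) to 1 (fully open). In form: tx ty tz wx wy wz hand; .... A call has 1 to 20 rows; each row is the pose to reach, as a shift and turn from the pose measured when the call began, along the tool's axes at that moment; what a row does not reach only later rows make up. A row lasts 1/10 s, in which the tool goes at most 50 mm and 8.59 degrees, less where a joint would pass 70% of its speed; a pose out of reach is approached as far as the arm can. A call with a number of a shift or a turn outside -1 to 1 is refused whole. A call with a gripper value outside its range is refused whole. The fingers move at their own pace and stop on an object; "newtons" is the grip in N (left out, the last holds). Time passes only in rows, so rows that repeat a pose let the fingers close. It gives the time, the measured TCP pose, the force and the opening at its end, in the units of the state.
- telemetry.sense(): the state, without advancing time (a new reading comes with each control period).
- eyes.capture(name): name is "side" or "top" or "wrist"; returns a dict with "frame" (420x560x3 uint8, red, green, blue), "fx", "fy", "cx", "cy" (pixels), "view" (4x4, takes a point from world to camera coordinates). Camera axes: x right, y up, looking along -z (the intrinsics and any distortion apply to the point x, -y, -z); pixel columns grow to the right and rows downward; lengths in mm; the calibration is good to about 2 mm. A picture is of the moment at which its call begins. There is no depth.
- ctrl.finish_job(): hands the job in, once; it reports no verdict.
Trained networks look in a picture, given as the dict that the camera call returned (one of the last four; its "shot" number tells which), for a name from the list of things; names that differ only in an ending like _2 or _b are one class to them, and where a whole thing is asked for, a point or a joint stands for the part that bears it (a point fixed in the world has none). Each returns a list of dicts, best first, with "confidence" (0 to 1); they miss things now and then, are a little off and sometimes report something else, mostly with a low value. They report only what shows in the picture. A call takes as long as a camera call.
- nets.spot_in(name, picture): "rect" ([left, top, right, bottom] in pixels, round what is visible of it).
The state is a dict: "time_s": time; "joints": joint angles; "dq": joint speeds; "tau": joint torques, N m; "eef_pos": TCP position; "ee_rot": TCP orientation; "force": force on the tool from outside, world axes, zero at the start; "wrist_torque": the same for the moment, N m; "grip_width": opening from 0.0 (shut) to 1.0 (fully open).
Only numpy, scipy, OpenCV 4.12 (cv2) and the standard library are available. Lean on these libraries where they do the work, as an engineer would, in place of code of your own. Each camera call takes 0.05 s, during which the arm holds its last target. There are 200 camera calls.

## Working session

There is one attempt and no reset: what is moved stays moved. The work goes in short steps, Python scripts to look and compute and a tool call to move; the robot and the scene stay as the last step left them, time stands still between calls to the robot, and variables do not carry over. Pictures are saved under pics/ and viewed, about 8 in all and at most 12, crops included, and the job is handed in when it is done.

Besides the shell and the picture viewer there is one more tool, called after ">>>" by a JSON object that holds its "name" and its "arguments". drive_tool: Moves the arm, as the interface text tells. Scaled input: -1 to 1 covers 0.12 m each way for a shift and 0.5 rad each way for a turn. Its arguments: {"type":"object","properties":{"series":{"type":"string"},"newtons":{"type":"number"}},"required":["series"]}

```bash
mkdir -p pics
cat > h.py <<'E'
import numpy as np, cv2
from scipy.spatial.transform import Rotation as R
from rig import telemetry, eyes, ctrl, nets
def proj(c,P):
    P=np.atleast_2d(P); V=np.array(c["view"]); q=P@V[:3,:3].T+V[:3,3]
    return np.c_[c["cx"]+c["fx"]*q[:,0]/-q[:,2], c["cy"]+c["fy"]*(-q[:,1])/-q[:,2]]
def ray(c,u,v):
    V=np.array(c["view"]); d=np.array([(u-c["cx"])/c["fx"],-(v-c["cy"])/c["fy"],-1.])
    return -V[:3,:3].T@V[:3,3], V[:3,:3].T@d
def atz(c,u,v,z):
    o,d=ray(c,u,v); return o+d*(z-o[2])/d[2]
def tri(obs):
    A=np.zeros((3,3));b=np.zeros(3)
    for c,u,v in obs:
        o,d=ray(c,u,v); d=d/np.linalg.norm(d); M=np.eye(3)-np.outer(d,d); A+=M;b+=M@o
    return np.linalg.solve(A,b)
def save(c,n,box=None,s=1):
    im=c["frame"][:,:,::-1]
    if box: im=im[box[1]:box[3],box[0]:box[2]]
    cv2.imwrite("pics/"+n+".png",cv2.resize(im,None,fx=s,fy=s,interpolation=cv2.INTER_CUBIC))
def pose(s=None):
    s=s or telemetry.sense(); q=s["ee_rot"]; return np.array(s["eef_pos"]),R.from_quat([q[1],q[2],q[3],q[0]])
def rel(p,Rm):  # row numbers for target TCP pose
    p0,R0=pose(); return np.round(np.r_[R0.inv().apply(p-p0)/120,(R0.inv()*Rm).as_rotvec()/0.5],4)
E
python3 - <<'E'
from h import *
import pickle
ims=[]
for n in ("side","top"):
    c=eyes.capture(n); ims.append(c["frame"][:,:,::-1]); pickle.dump(c,open(n+".pkl","wb"))
    print(n,c.keys(),c["fx"],c["cx"],c["cy"],np.round(c["view"],3).tolist())
    for t in ("leaf_two_grip","leaf_three_grip","leaf_one_grip","jamb","jamb_bore","pin_head"):
        for r in nets.spot_in(t,c)[:3]: print(n,t,np.round(r["rect"],1),round(r["confidence"],2), np.round(atz(c,(r["rect"][0]+r["rect"][2])/2,(r["rect"][1]+r["rect"][3])/2,5),0))
cv2.imwrite("pics/a.png",ims[0]);cv2.imwrite("pics/b.png",cv2.resize(ims[1],None,fx=1.42,fy=1.42))
s=telemetry.sense();print(s,ctrl.grip_depth, pose()[1].as_matrix().round(3))
E
```

```text
side dict_keys(['frame', 'fx', 'fy', 'cx', 'cy', 'view', 'shot']) 447.0287634478486 280.67488102554694 204.40662575939692 [[0.998, -0.059, 0.001, -555.008], [0.035, 0.587, 0.809, -134.496], [-0.048, -0.808, 0.588, -934.898], [0.0, 0.0, 0.0, 1.0]]
side leaf_two_grip [220.  228.8 250.1 250.2] 0.75 [457.  61.   5.]
side leaf_three_grip [208.8 275.4 239.4 308.3] 0.71 [439. -96.   5.]
side leaf_three_grip [291.3 186.5 351.7 302.2] 0.49 [649.  33.   5.]
side leaf_one_grip [219.4 189.3 248.6 205.6] 0.8 [451. 226.   5.]
side jamb [291.5 188.4 346.9 297.7] 0.6 [644.  38.   5.]
side jamb_bore [289.9 189.7 349.6 300.8] 0.7 [644.  31.   5.]
side pin_head [292.4 189.  348.1 302.1] 0.92 [645.  30.   5.]
top dict_keys(['frame', 'fx', 'fy', 'cx', 'cy', 'view', 'shot']) 545.8933617583516 280.2172351167587 196.71378705430223 [[-0.02, -1.0, 0.009, 72.485], [0.98, -0.018, 0.198, -563.726], [-0.198, 0.013, 0.98, -1186.455], [0.0, 0.0, 0.0, 1.0]]
top leaf_two_grip [267.4 232.1 289.8 261.1] 0.9 [457.  67.   5.]
top leaf_three_grip [337.5 241.1 362.  264.3] 0.68 [440. -98.   5.]
top leaf_one_grip [193.8 235
[... 435 characters left out ...]
82494e-06,
        1.33100419e+00, -2.23439212e-01]), 'dq': array([-1.24661919e-03,  2.14948642e-03,  1.11864074e-03, -5.73806352e-05,
       -1.31931401e-04, -2.08011879e-03]), 'tau': array([ 1.78732222e-03, -4.12103713e+01, -2.59871507e+01, -1.08274858e-04,
        5.32879058e-04,  2.12585593e-05]), 'eef_pos': array([ 162.04165034, -499.36511522,  231.26893091]), 'ee_rot': array([-3.29832453e-05,  9.87713765e-01,  1.56273853e-01,  4.15503316e-06]), 'force': array([-0.63415372,  0.42506192,  1.30017997]), 'wrist_torque': array([-0.01573921,  0.00672737,  0.03692634]), 'grip_width': 0.999246794288849} 18.700000000000003 [[ 0.951  0.309 -0.   ]
 [ 0.309 -0.951  0.   ]
 [ 0.    -0.    -1.   ]]
```

View images.

Run:
```python
from h import *
a=cv2.imread("pics/a.png");b=cv2.imread("pics/b.png");b=cv2.resize(b,(560,420),interpolation=cv2.INTER_AREA)
A=cv2.resize(a[170:330,190:390],(800,640),interpolation=cv2.INTER_CUBIC)
import pickle
t=pickle.load(open("top.pkl","rb"))["frame"][:,:,::-1]
B=cv2.resize(t[125:285,180:380],(800,640),interpolation=cv2.INTER_CUBIC)
cv2.imwrite("pics/c.png",cv2.resize(A,(740,592)));cv2.imwrite("pics/d.png",cv2.resize(B,(740,592)))
```

```text
(no output)
```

View pics/c.png

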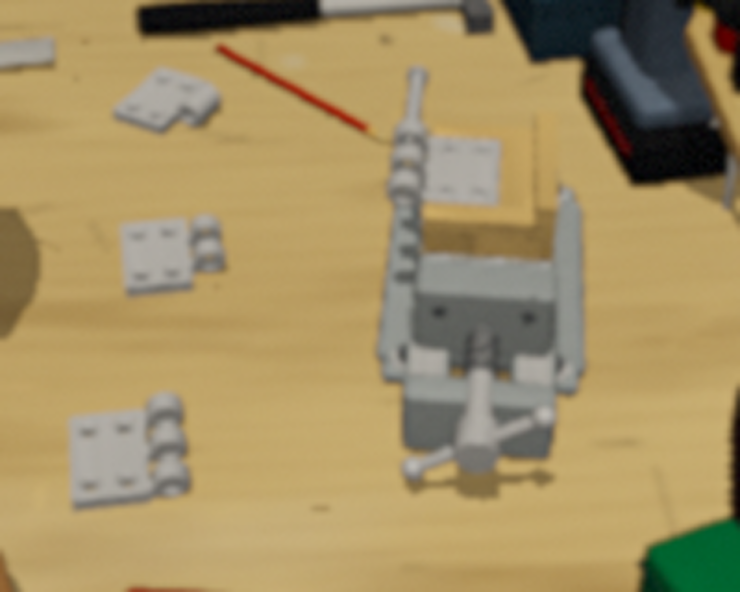

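View pics/d.png

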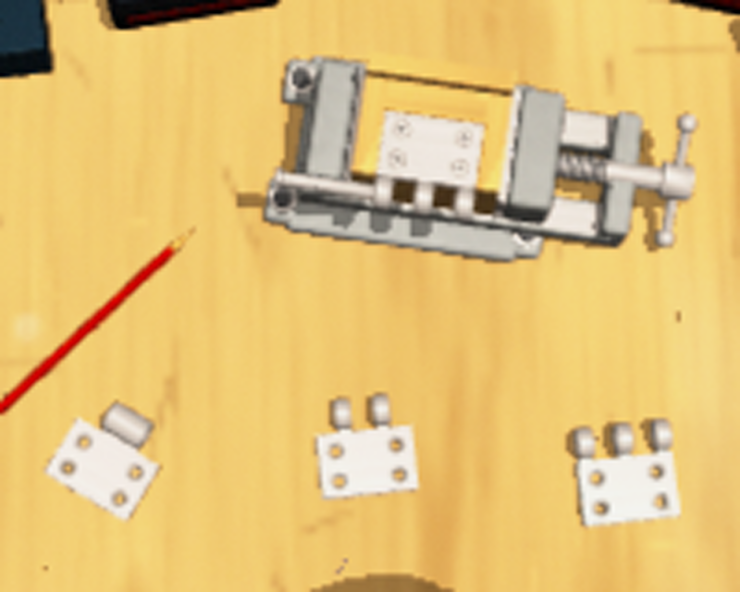

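The middle leaf (top crop ~(365,445)) is the two-knuckle mate. The three-knuckle leaf is at the right and the one-knuckle leaf at the left. The jamb is yawed about −8°, the mate about +7°, and the pin is at the jamb's +y end. Next I'll find where the wrist camera sits and plan the move over the leaf.

Run:
```python
from h import *
c=eyes.capture("wrist");V=np.array(c["view"]);p,Rm=pose()
o,d=ray(c,c["cx"],c["cy"]);print("cam in tool",Rm.inv().apply(o-p),Rm.inv().apply(d),c["fx"], "right in tool",Rm.inv().apply(V[0,:3]))
yaw=np.radians(7)
T=R.from_matrix(np.array([[np.cos(yaw),np.sin(yaw),0],[np.sin(yaw),-np.cos(yaw),0],[0,0,-1]]).astype(float))
print(rel(np.array([420,62,190.]),T), telemetry.sense()["time_s"])
```

```text
cam in tool [  83.47592923   -0.4849202  -142.36332576] [-3.18784891e-01  1.42928072e-04  9.47827079e-01] 323.8808563939461 right in tool [ 2.90449484e-04  9.99999956e-01 -5.31079562e-05]
[ 3.4887 -3.786   0.3441  0.     -0.      0.3833] 0.75
```

>>> {"name": "drive_tool", "arguments": {"series": "0.3 -0.27 0.03 0 0 0 1; 0.65 -0.58 0.06 0 0 0 1; 0.98 -0.86 0.085 0 0 0 1; 0.98 -0.86 0.085 0 0 0 1"}}

```text
time_s: 1.15
eef_pos: [243.7, -361.3, 221.1]
ee_rot: [-0.001, 0.987, 0.158, 0.0]
force: [0.5, -0.6, -0.4]
grip_width: 1.0
```

>>> {"name": "drive_tool", "arguments": {"series": "0.3 -0.27 0.03 0 0 0 1; 0.65 -0.58 0.06 0 0 0 1; 0.98 -0.86 0.085 0 0 0 1; 0.98 -0.86 0.085 0 0 0 1"}}

```text
time_s: 1.55
eef_pos: [324.5, -223.5, 211.1]
ee_rot: [-0.001, 0.987, 0.16, 0.0]
force: [-0.1, 0.5, 0.1]
grip_width: 1.002
```

>>> {"name": "drive_tool", "arguments": {"series": "0.3 -0.27 0.03 0 0 0 1; 0.65 -0.58 0.06 0 0 0 1; 0.98 -0.86 0.085 0 0 0 1; 0.98 -0.86 0.085 0 0 0 1"}}

```text
time_s: 1.95
eef_pos: [404.9, -85.7, 201.0]
ee_rot: [-0.001, 0.987, 0.162, 0.001]
force: [-0.2, -0.1, 0.8]
grip_width: 1.003
```

>>> {"name": "drive_tool", "arguments": {"series": "0.3 -0.25 0.03 0 0 0.13 1; 0.62 -0.53 0.06 0 0 0.27 1; 0.92 -0.8 0.09 0 0 0.405 1; 0.92 -0.8 0.09 0 0 0.405 1; 0.92 -0.8 0.09 0 0 0.405 1"}}

```text
time_s: 2.45
eef_pos: [479.1, 40.2, 190.2]
ee_rot: [-0.001, 0.998, 0.062, 0.0]
force: [0.7, -0.5, 0.2]
grip_width: 1.004
```

Run:
```python
from h import *
import pickle
c=eyes.capture("wrist");pickle.dump((c,telemetry.sense()),open("w1.pkl","wb"))
for t in ("leaf_two_grip","jamb_bore"):
    for r in nets.spot_in(t,c)[:2]: print(t,np.round(r["rect"],1),round(r["confidence"],2))
save(c,"w1",None,1.42); print(pose()[0], pose()[1].as_matrix().round(3),telemetry.sense()["force"])
```

```text
leaf_two_grip [218.3 171.6 278.9 226.6] 0.77
[478.76708161  39.00674252 190.70764305] [[ 0.993  0.121  0.001]
 [ 0.121 -0.993  0.002]
 [ 0.001 -0.002 -1.   ]] [ 0.06606915 -0.66883018  0.10152207]
```

View pics/w1.png

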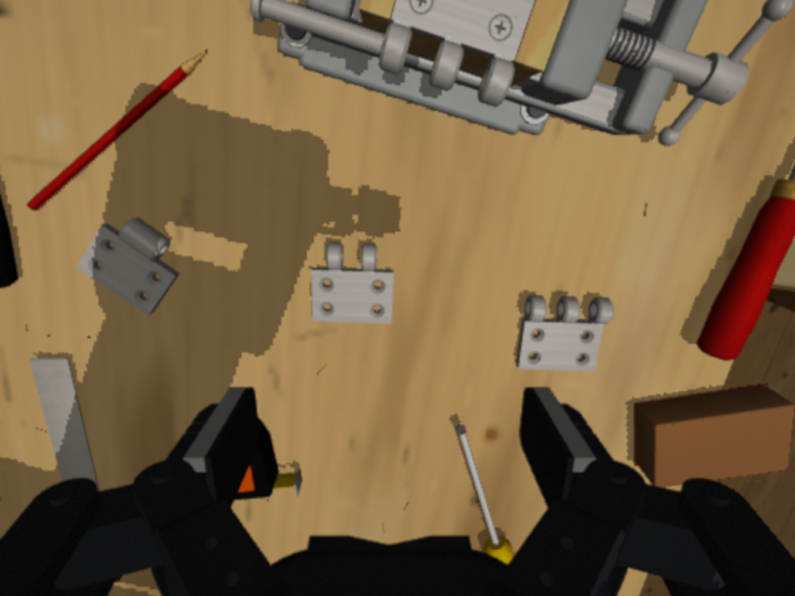

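The wrist view shows the mate at about (352,285), plate edges nearly parallel to the image rows, and the jamb knuckles at about (395,48), (447,63), (497,80). I'll rectify both areas to metric planes.

```bash
cat >> h.py <<'E'
def rect(c,z,cx,cy,w,h,s=4):
    """metric top view on plane z, centre cx,cy; columns = -y, rows = -x; s px/mm"""
    pts=np.array([[cx+h/2,cy+w/2,z],[cx+h/2,cy-w/2,z],[cx-h/2,cy-w/2,z],[cx-h/2,cy+w/2,z]],float)
    q=proj(c,pts).astype(np.float32); d=np.float32([[0,0],[w*s,0],[w*s,h*s],[0,h*s]])
    return cv2.warpPerspective(c["frame"],cv2.getPerspectiveTransform(q,d),(int(w*s),int(h*s)),flags=cv2.INTER_CUBIC)
E
python3 - <<'E'
from h import *
import pickle
c,s=pickle.load(open("w1.pkl","rb"))
o=atz(c,352/1.42,285/1.42,8);j=atz(c,447/1.42,63/1.42,96.5);print(o,j)
a=rect(c,8,460,60,100,90);b=rect(c,96.5,605,0,100,90)
hsv=cv2.cvtColor(a,cv2.COLOR_RGB2HSV);m=((hsv[...,1]<60)&(hsv[...,2]>130)).astype(np.uint8)
m=cv2.morphologyEx(m,cv2.MORPH_OPEN,np.ones((75,75)));m2=m
cn=max(cv2.findContours(m,0,2)[0],key=cv2.contourArea);(u,v),wh,an=cv2.minAreaRect(cn)
print("plate centre",460+45-v/4,60+50-u/4,"size",np.array(wh)/4,an)
cv2.drawContours(a,[np.int32(cv2.boxPoints(((u,v),wh,an)))],0,(255,0,0),1)
cv2.imwrite("pics/r1.png",np.hstack([a,b])[:,:,::-1])
E
```

```text
[460.1324258   66.04448174   8.        ] [600.05480416  29.00787905  96.5       ]
plate centre 451.125 65.125 size [38.25 29.75] 90.0
```

View pics/r1.png

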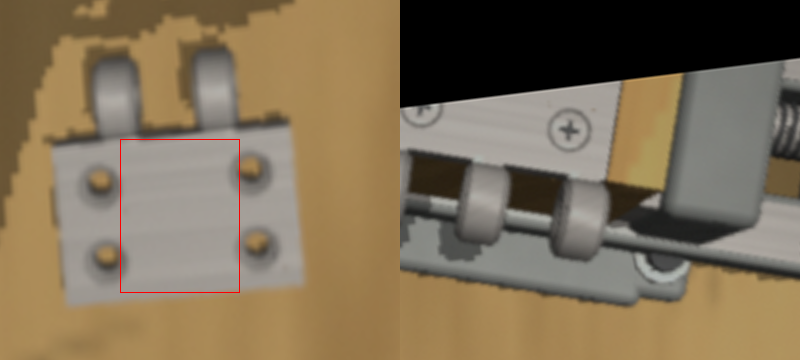

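>>> {"name": "drive_tool", "arguments": {"series": "-0.1 -0.12 0.4 0 0 0.04 0.72; -0.198 -0.247 0.8 0 0 0.082 0.72; -0.198 -0.247 0.92 0 0 0.082 0.72; -0.198 -0.247 0.92 0 0 0.082 0.72; -0.198 -0.247 0.92 0 0 0.082 0.72", "newtons": 60}}

```text
time_s: 3.1
eef_pos: [452.5, 64.7, 81.4]
ee_rot: [-0.001, 0.999, 0.039, 0.001]
force: [-1.0, -0.5, 0.3]
grip_width: 0.722
```

Run:
```python
from h import *
import pickle
c=eyes.capture("wrist");s=telemetry.sense();pickle.dump((c,s),open("w2.pkl","wb"))
save(c,"w2",None,1.42); print(pose()[0], pose()[1].as_matrix().round(4),s["grip_width"],ctrl.grip_depth,s["time_s"])
```

```text
[452.8627145   64.81576286  81.7534169 ] [[ 0.9969  0.0787  0.0039]
 [ 0.0787 -0.9969  0.0013]
 [ 0.004  -0.001  -1.    ]] 0.7170536329993866 18.700000000000003 3.15
```

View pics/w2.png

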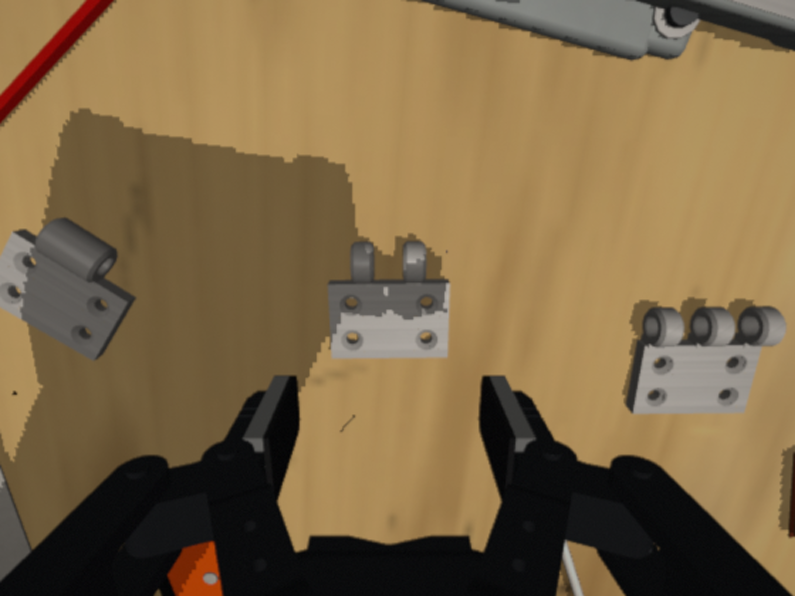

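Run:
```python
from h import *
import pickle
c,s=pickle.load(open("w2.pkl","rb"))
q=[(328,282),(448,281),(448.5,356.5),(331,357.5)]
P=np.array([atz(c,u/1.42,v/1.42,8) for u,v in q]);print(P.round(1),P.mean(0),[np.linalg.norm(P[i]-P[i-1]).round(1) for i in range(4)])
d=P[0]-P[1]+P[3]-P[2];yaw=np.arctan2(-d[0],d[1]);print(np.degrees(yaw))
c1,s1=pickle.load(open("w1.pkl","rb"))
# two-view height of corners
q1=[(53,142),(290,124),(303,284),(67,304)]
for (u,v),(a,b) in zip(q,q1):
    w=np.array([460+45-b/4,60+50-a/4,8.]);uv=proj(c1,w)[0];print(tri([(c,u/1.42,v/1.42),(c1,*uv)]).round(1))
yaw=np.radians(4.6)
T=R.from_matrix(np.array([[np.cos(yaw),np.sin(yaw),0],[np.sin(yaw),-np.cos(yaw),0],[0,0,-1]]))
print(pose()[0],rel(np.array([*P.mean(0)[:2],-3.]),T))
```

```text
[[469.2  96.7   8. ]
 [474.4  38.2   8. ]
 [434.1  33.1   8. ]
 [428.7  93.6   8. ]] [451.58921955  65.41223326   8.        ] [np.float64(40.7), np.float64(58.7), np.float64(40.7), np.float64(60.8)]
5.07257517051047
[471.2  95.9  14.1]
[472.4  37.2   1.5]
[437.   34.5  14.9]
[429.6  93.2   9.8]
[452.8627145   64.81576286  81.7534169 ] [-0.013  -0.0051  0.7062 -0.0019 -0.008  -0.0029]
```

>>> {"name": "drive_tool", "arguments": {"series": "-0.013 -0.005 0.1 -0.002 -0.008 -0.003 0.9; -0.013 -0.005 0.4 -0.002 -0.008 -0.003 0.9; -0.013 -0.005 0.65 -0.002 -0.008 -0.003 0.9; -0.013 -0.005 0.706 -0.002 -0.008 -0.003 0.9; -0.013 -0.005 0.706 -0.002 -0.008 -0.003 0.9; -0.013 -0.005 0.706 -0.002 -0.008 -0.003 0.9"}}

```text
time_s: 3.75
eef_pos: [452.5, 65.2, -1.8]
ee_rot: [0.0, 0.999, 0.04, 0.001]
force: [-0.1, -0.8, -1.0]
grip_width: 0.904
```

>>> {"name": "drive_tool", "arguments": {"series": "0 0 0 0 0 0 0.78; 0 0 0 0 0 0 0.76", "newtons": 60}}

```text
time_s: 3.95
eef_pos: [453.3, 65.2, -0.7]
ee_rot: [0.0, 0.999, 0.04, 0.002]
force: [0.3, 0.3, -0.3]
grip_width: 0.762
```

Run:
```python
from h import *
for i in range(4):
    c=eyes.capture("wrist");s=telemetry.sense();print(s["eef_pos"].round(2),s["force"].round(2),s["grip_width"], pose()[1].as_euler("xyz",degrees=True).round(2))
save(c,"w3",(120,150,440,390),2.3)
print(proj(c,[[451.6,65.4,8]]))
```

```text
[453.03  65.2   -0.96] [-0.04  0.38 -0.97] 0.7582268136907093 [179.95  -0.22   4.61]
[452.87  65.2   -1.16] [-0.54 -1.    0.34] 0.759917434255066 [179.96  -0.19   4.6 ]
[452.75  65.25  -1.34] [-0.34 -0.16 -0.54] 0.7579085620599475 [ 1.7996e+02 -1.7000e-01  4.6100e+00]
[452.66  65.23  -1.49] [-0.63 -0.14 -0.19] 0.7584926872859583 [ 1.7996e+02 -1.5000e-01  4.6000e+00]
[[274.79823182 289.45781299]]
```

View pics/w3.png

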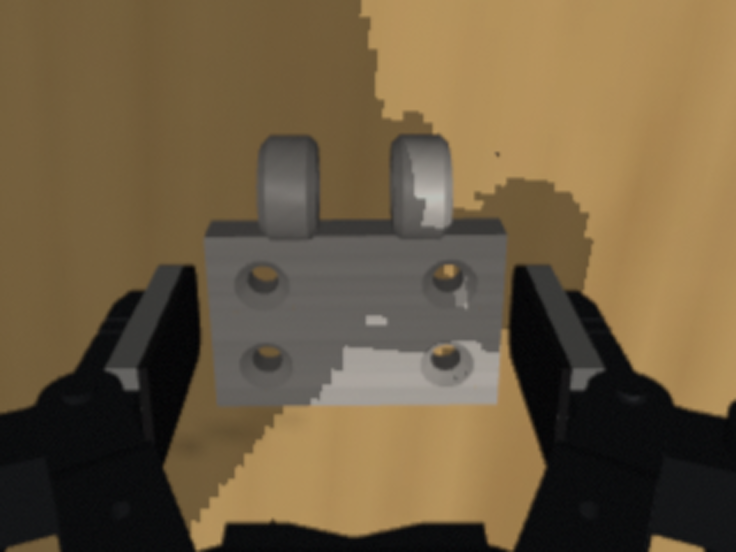

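>>> {"name": "drive_tool", "arguments": {"series": "-0.008 0 0.017 0 0 0 0.76; -0.008 0 0.017 0 0 0 0.74; -0.008 0 0.017 0 0 0 0.7; -0.008 0 0.017 0 0 0 0.6; -0.008 0 0.017 0 0 0 0.6; -0.008 0 0.017 0 0 0 0.6; -0.008 0 0.017 0 0 0 0.6", "newtons": 60}}

```text
time_s: 4.85
eef_pos: [451.6, 65.1, -3.0]
ee_rot: [0.0, 0.999, 0.04, 0.001]
force: [-4.1, 0.1, 9.7]
grip_width: 0.68
```

Run:
```python
from h import *
for i in range(3):
    c=eyes.capture("wrist");s=telemetry.sense();print(s["eef_pos"].round(2),s["force"].round(2),s["grip_width"], pose()[1].as_euler("xyz",degrees=True).round(2))
import pickle;pickle.dump((c,s),open("w4.pkl","wb"))
save(c,"w4",(120,150,440,390),2.3)
```

```text
[451.54  65.14  -3.06] [-3.85 -1.14 10.97] 0.6812021846350772 [ 1.7996e+02 -1.3000e-01  4.6100e+00]
[451.55  65.13  -3.05] [-3.23 -0.28 10.09] 0.6790043444217058 [ 1.7996e+02 -1.3000e-01  4.6100e+00]
[451.54  65.15  -3.05] [-4.01 -0.5  10.57] 0.6795458153906113 [ 1.7996e+02 -1.3000e-01  4.6200e+00]
```

>>> {"name": "drive_tool", "arguments": {"series": "0 0 -0.05 0 0 0 0.6; 0 0 -0.2 0 0 0 0.6; 0 0 -0.45 0 0 0 0.6; 0 0 -0.65 0 0 0 0.6; 0 0 -0.77 0 0 0 0.6; 0 0 -0.77 0 0 0 0.6; 0 0 -0.77 0 0 0 0.6", "newtons": 60}}

```text
time_s: 5.7
eef_pos: [451.1, 65.2, 89.0]
ee_rot: [0.0, 0.999, 0.04, 0.001]
force: [-0.0, -0.0, -1.4]
grip_width: 0.676
```

Run:
```python
from h import *
c=eyes.capture("wrist");s=telemetry.sense();print(s["eef_pos"].round(2),s["force"].round(2),s["wrist_torque"],s["grip_width"], pose()[1].as_euler("xyz",degrees=True).round(2))
import pickle;pickle.dump((c,s),open("w5.pkl","wb"))
a=cv2.imread("pics/w4.png");save(c,"w5",(120,150,440,390),2.3);b=cv2.imread("pics/w5.png")
cv2.imwrite("pics/w45.png",np.vstack([a[100:400],b[100:400]])[:, :])
yaw=np.radians(-9)
T=R.from_matrix(np.array([[np.cos(yaw),np.sin(yaw),0],[np.sin(yaw),-np.cos(yaw),0],[0,0,-1]]))
ax=np.array([np.cos(yaw),np.sin(yaw),0])
J=np.array([600,29,96.5]);p=J-ax*(31.5+45);p[2]=88
print(p,rel(p,T))
```

```text
[450.82  65.25  88.58] [-0.02 -0.24 -0.82] [ 0.009096   -0.02589244  0.03175653] 0.6761850152178778 [ 1.7998e+02 -5.0000e-02  4.6100e+00]
[524.44184194  40.96723658  88.        ] [ 5.953e-01  2.510e-01  5.400e-03  5.000e-04 -1.800e-03  4.751e-01]
```

View pics/w45.png

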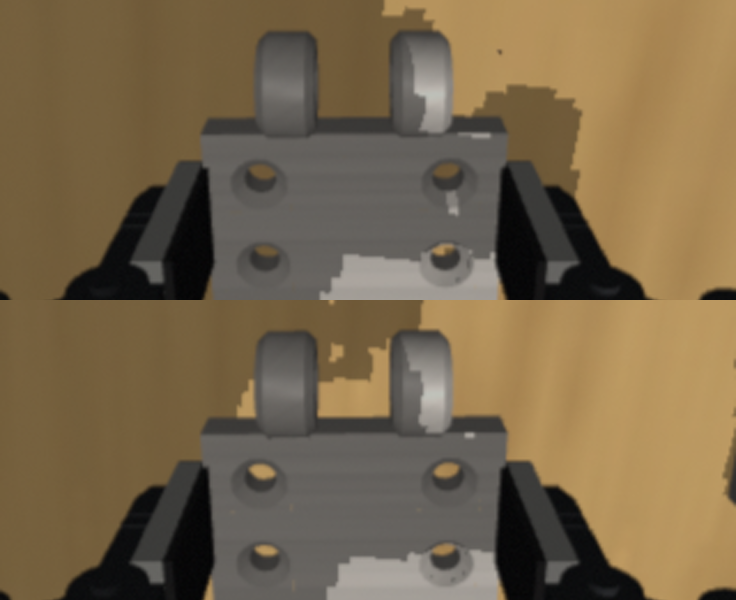

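>>> {"name": "drive_tool", "arguments": {"series": "0.1 0.05 0.01 0 0 0.08 0.6; 0.3 0.13 0.02 0 0 0.24 0.6; 0.5 0.22 0.04 0 0 0.4 0.6; 0.595 0.251 0.047 0 0 0.475 0.6; 0.595 0.251 0.047 0 0 0.475 0.6; 0.595 0.251 0.047 0 0 0.475 0.6; 0.595 0.251 0.047 0 0 0.475 0.6; 0.595 0.251 0.047 0 0 0.475 0.6"}}

```text
time_s: 6.55
eef_pos: [523.9, 41.2, 83.0]
ee_rot: [0.0, 0.997, -0.078, 0.0]
force: [-0.1, 1.1, -0.9]
grip_width: 0.675
```

Run:
```python
from h import *
for i in range(3): c=eyes.capture("wrist")
s=telemetry.sense();print(s["time_s"],s["eef_pos"].round(2),s["force"].round(2),s["grip_width"], pose()[1].as_euler("xyz",degrees=True).round(2))
import pickle;pickle.dump((c,s),open("w6.pkl","wb"))
p,Rm=pose(); B=p+Rm.apply([31.5,0,-13.55]); print(B)
a=rect(c,96.5,B[0]+20,B[1],110,82,7); cv2.imwrite("pics/r6.png",a[:,:,::-1]); print(a.shape)
```

```text
6.7 [524.23  41.05  83.14] [-0.16  0.   -1.4 ] 0.6758067582044249 [ 1.7999e+02 -6.0000e-02 -8.9800e+00]
[555.32577703  36.14155908  96.722623  ]
(574, 770, 3)
```

View pics/r6.png

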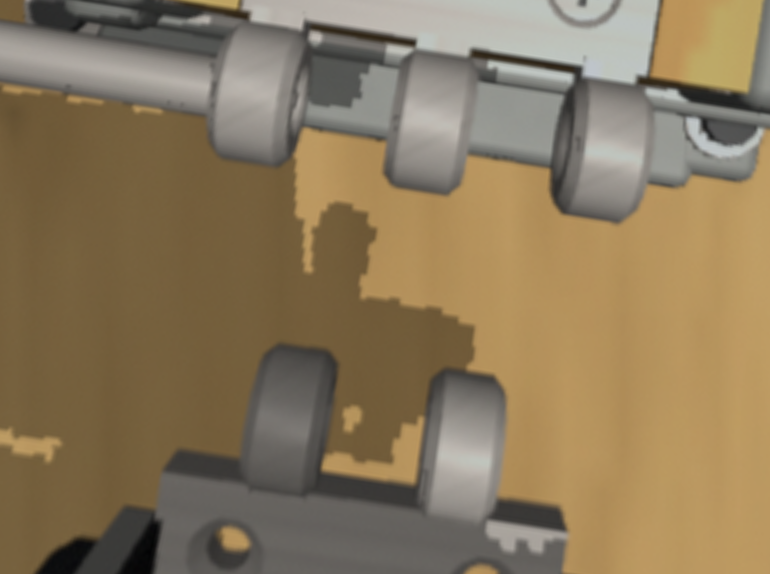

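View 8 shows the three jamb knuckles at r6 px (258,95), (432,122), (603,150) and the mate's knuckles at (290,418), (463,445), undisturbed in the grip. I'll fit projected knuckle outlines to the image for both leaves, so camera bias cancels.

```bash
cat > fit.py <<'E'
from h import *
from scipy.optimize import minimize
from scipy.ndimage import map_coordinates
th=np.linspace(0,2*np.pi,61)[:-1]
def knuckle(y0,L):
    P=[]
    for r,y in ((8.4,-L/2),(10,-L/2+1.6),(10,L/2-1.6),(8.4,L/2)):
        P.append(np.c_[r*np.cos(th),np.full(60,y0+y),r*np.sin(th)])
    return np.vstack(P)
JK=[knuckle(y,11) for y in (-24.5,0,24.5)]; LK=[knuckle(y,10.5) for y in (-12.25,12.25)]
def pts(c,K,prm):
    x,y,z,yaw=prm; M=R.from_euler("z",yaw).as_matrix(); out=[]
    for k in K:
        h=cv2.convexHull(proj(c,k@M.T+[x,y,z]).astype(np.float32))[:,0]
        h=np.vstack([h,h[:1]]); d=np.diff(h,axis=0); l=np.linalg.norm(d,axis=1); t=np.r_[0,np.cumsum(l)]
        s=np.arange(0,t[-1],0.5); i=np.clip(np.searchsorted(t,s,side="right")-1,0,len(l)-1)
        out.append((h[i]+d[i]*((s-t[i])/l[i])[:,None], np.c_[d[i,1],-d[i,0]]/l[i][:,None]))
    return out
def fit(c,K,p0,free=(0,1,3),n=30,seed=0):
    g=cv2.cvtColor(c["frame"],cv2.COLOR_RGB2LAB).astype(np.float32)
    def mk(sig):
        b=cv2.GaussianBlur(g,(0,0),sig) 
        return [(cv2.Sobel(b[...,k],cv2.CV_32F,1,0)/8,cv2.Sobel(b[...,k],cv2.CV_32F,0,1)/8) for k in range(3)]
    free=list(free); p0=np.array(p0,float); sc=np.array([1,1,1,.02])[free]
    def run(G,start):
        def f(q):
            p=p0.copy(); p[free]=start[free]+q*sc; tot=0
            for uv,nn in pts(c,K,p):
                xy=[uv[:,1],uv[:,0]]; e=0
                for gx,gy in G:
                    e=e+(map_coordinates(gx,xy,order=1,mode="nearest")*nn[:,0]+map_coordinates(gy,xy,order=1,mode="nearest")*nn[:,1])**2
                tot-=np.minimum(np.sqrt(e),12).mean()
            return tot
        r=minimize(f,np.zeros(len(free)),method="Nelder-Mead",options=dict(initial_simplex=np.vstack([np.zeros(len(free)),np.eye(len(free))]),xatol=.005,fatol=1e-4))
        p=p0.copy(); p[free]=start[free]+r.x*sc; return r.fun,p
    rng=np.random.default_rng(seed); G2=mk(2.0);G1=mk(.8)
    best=min((run(G2,p0+rng.normal(0,[1.5,1.5,1,.03])*(np.isin(range(4),free))*(i>0)) for i in range(n//3)),key=lambda t:t[0])
    return min((run(G1,best[1]+rng.normal(0,[.4,.4,.5,.01])*(np.isin(range(4),free))*(i>0)) for i in range(n//3)),key=lambda t:t[0])
def draw(c,sets,name,box,s):
    im=cv2.resize(c["frame"][:,:,::-1][box[1]:box[3],box[0]:box[2]],None,fx=s,fy=s,interpolation=cv2.INTER_CUBIC)
    for K,p in sets:
        for uv,_ in pts(c,K,p): cv2.polylines(im,[np.int32((uv+.5-[box[0],box[1]])*s-.5)],True,(0,0,255),1)
    cv2.imwrite("pics/"+name+".png",im)
E
cat > m6.py <<'E'
from fit import *
import pickle,sys
c,s=pickle.load(open(sys.argv[1],"rb"));p,Rm=pose(s); yaw=np.arctan2(Rm.as_matrix()[1,0],Rm.as_matrix()[0,0])
B=p+Rm.apply([31.5,0,-13.55]);print("pred leaf",B.round(2),np.degrees(yaw).round(2))
J0=[B[0]+44,B[1]-7.5,96.5,yaw] if len(sys.argv)<3 else [float(v) for v in sys.argv[2].split(",")]
for fr in ((0,1,3),(0,1,2,3)):
    fl,pl=fit(c,LK,[*B,yaw],fr);fj,pj=fit(c,JK,J0,fr)
    for n,f,q in (("leaf",fl,pl),("jamb",fj,pj)): print(n,round(f,2),q[:3].round(2),np.degrees(q[3]).round(2))
    a=pl[3]; d=R.from_euler("z",-pj[3]).apply(pj[:3]-pl[:3]); print("to go in jamb axes",d.round(2),"yaw",np.degrees(pj[3]-pl[3]).round(2))
draw(c,[(LK,pl),(JK,pj)],"fit",(150,90,450,300),2.6)
E
python3 m6.py w6.pkl
```

```text
pred leaf [555.33  36.14  96.72] -8.98
leaf -19.89 [555.1   37.38  96.72] -7.72
jamb -27.85 [599.18  29.59  96.5 ] -8.97
to go in jamb axes [44.76 -0.82 -0.22] yaw -1.24
leaf -20.01 [554.78  37.5   95.93] -7.53
jamb -28.35 [598.57  29.7   92.47] -9.4
to go in jamb axes [44.48 -0.54 -3.46] yaw -1.87
```

View pics/fit.png

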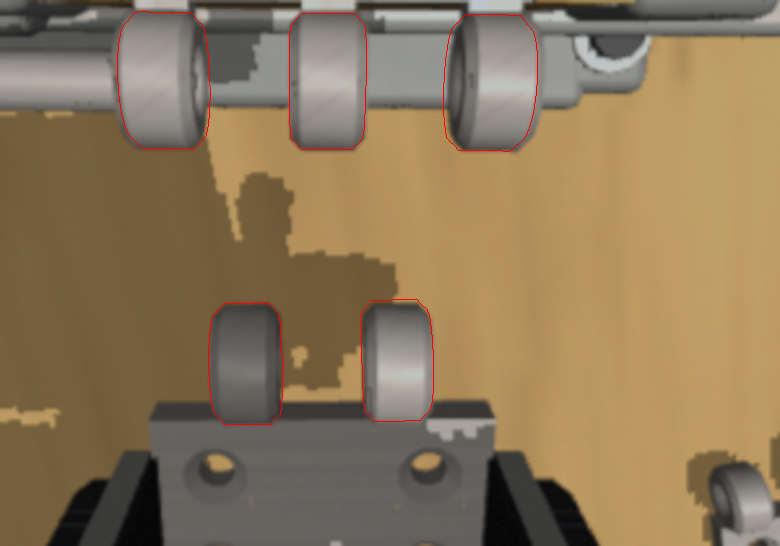

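Jamb outlines fit well. The jamb's height from one view is weak (92.5 fitted against 96.5 in the text), so I'll tilt the tool 0.5 rad for an oblique second view and triangulate properly.

>>> {"name": "drive_tool", "arguments": {"series": "-0.1 0 -0.05 0 0.25 0 0.6; -0.2 0 -0.1 0 0.5 0 0.6; -0.31 0 -0.14 0 0.75 0 0.6; -0.31 0 -0.14 0 1 0 0.6; -0.31 0 -0.14 0 1 0 0.6; -0.31 0 -0.14 0 1 0 0.6; -0.31 0 -0.14 0 1 0 0.6; -0.31 0 -0.14 0 1 0 0.6"}}

```text
time_s: 7.5
eef_pos: [488.4, 46.6, 100.1]
ee_rot: [0.019, 0.966, -0.076, 0.247]
force: [-0.4, 0.9, -1.2]
grip_width: 0.675
```

```bash
cat > m7.py <<'E'
from fit import *
import pickle
def gr(c,sig):
    b=cv2.GaussianBlur(cv2.cvtColor(c["frame"],cv2.COLOR_RGB2LAB).astype(np.float32),(0,0),sig)
    return [(cv2.Sobel(b[...,k],cv2.CV_32F,1,0)/8,cv2.Sobel(b[...,k],cv2.CV_32F,0,1)/8) for k in range(3)]
def sc(c,G,K,p):
    t=0
    for uv,nn in pts(c,K,p):
        xy=[uv[:,1],uv[:,0]]
        e=sum((map_coordinates(gx,xy,order=1,mode="nearest")*nn[:,0]+map_coordinates(gy,xy,order=1,mode="nearest")*nn[:,1])**2 for gx,gy in G)
        t-=np.minimum(np.sqrt(e),12).mean()
    return t
def joint(cs,K,p0,n=8):
    p=np.array(p0,float);S=np.array([1,1,1,.015]);rng=np.random.default_rng(1)
    for sig,sp in ((2.,1.),(.8,.3)):
        Gs=[gr(c,sig) for c in cs]; f=lambda q:sum(sc(c,G,K,p+q*S) for c,G in zip(cs,Gs))
        rs=[minimize(f,rng.normal(0,sp,4)*(i>0),method="Nelder-Mead",options=dict(xatol=.005,fatol=1e-4)) for i in range(n)]
        r=min(rs,key=lambda r:r.fun); p=p+r.x*S
    return r.fun,p
E
python3 - <<'E'
from m7 import *
for i in range(4): c=eyes.capture("wrist")
s=telemetry.sense();print(s["time_s"],s["eef_pos"].round(2),s["force"].round(2),pose()[1].as_euler("xyz",degrees=True).round(2))
pickle.dump((c,s),open("w7.pkl","wb"))
c6=pickle.load(open("w6.pkl","rb"))[0];p0=[599.2,29.6,96.5,np.radians(-9)]
for fr in ((0,1,3),): 
    f,q=fit(c,JK,p0,fr);print("w7 only z fixed",f,q.round(2),np.degrees(q[3]))
f,q=joint([c6,c],JK,p0);print("joint",f,q.round(2),np.degrees(q[3]))
draw(c,[(JK,q)],"fit7",(130,0,430,230),2.5)
E
```

```text
7.7 [487.71  46.79  99.88] [-0.93 -0.24 -1.27] [179.99 -28.68  -8.98]
w7 only z fixed -25.732379913330078 [ 5.9931e+02  2.9570e+01  9.6500e+01 -1.7000e-01] -9.679486366081923
joint -53.2905387878418 [ 5.9914e+02  2.9620e+01  9.6820e+01 -1.6000e-01] -9.131958302953244
```

View pics/fit7.png

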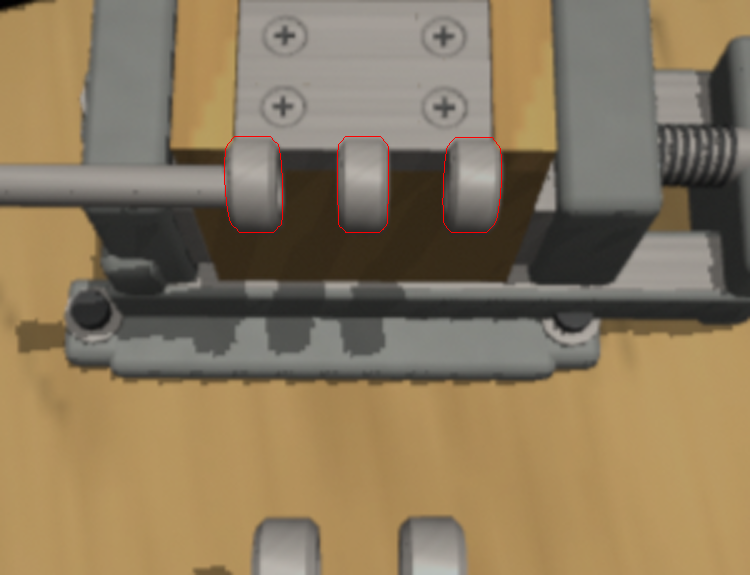

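Run:
```python
from m7 import *
yj=np.radians(-9.1)
for w in ("w4","w5","w6","w7"):
    c,s=pickle.load(open(w+".pkl","rb"));p,Rm=pose(s)
    if w=="w7": continue
    M=Rm.as_matrix();yaw=np.arctan2(M[1,0],M[0,0]);B=p+Rm.apply([31.5,0,-13.55])
    for K,n in ((LK,"both"),(LK[:1],"-y"),(LK[1:],"+y")):
        f,q=fit(c,K,[*B,yaw],(0,1),15); t=Rm.inv().apply(q[:3]-p); print(w,n,round(f,2),"bore in tool",t.round(2))
c,s=pickle.load(open("w6.pkl","rb"))
for a in (96.5,96.8):
    f,q=fit(c,JK,[599.2,29.6,a,yj],(0,1,3),15);print(f,q.round(3),np.degrees(q[3]))
draw(c,[(LK,[*(B+0),yaw])],"x",(150,90,450,300),2.6)
```

```text
w4 both -19.18 bore in tool [ 31.13  -0.89 -13.55]
w4 -y -9.98 bore in tool [ 31.13  -0.91 -13.55]
w4 +y -9.2 bore in tool [ 31.13  -0.88 -13.55]
w5 both -20.36 bore in tool [ 31.16  -0.93 -13.55]
w5 -y -10.15 bore in tool [ 31.16  -0.98 -13.55]
w5 +y -10.23 bore in tool [ 31.16  -0.89 -13.55]
w6 both -19.13 bore in tool [ 30.84  -1.23 -13.55]
w6 -y -10.42 bore in tool [ 31.33  -1.25 -13.55]
w6 +y -9.5 bore in tool [ 30.81  -1.22 -13.55]
-27.851764678955078 [ 5.99181e+02  2.95920e+01  9.65000e+01 -1.56000e-01] -8.966780866987284
-27.746295928955078 [ 5.99162e+02  2.96040e+01  9.68000e+01 -1.59000e-01] -9.09179243822833
```

```bash
cat > tgt.py <<'E'
from h import *
import sys
short,J0,J1,yd=float(sys.argv[1]),599.17,29.6,-9.05
y=np.radians(yd);ax=np.array([np.cos(y),np.sin(y),0]);ay=np.array([-np.sin(y),np.cos(y),0])
T=R.from_matrix(np.c_[ax,-ay,[0,0,-1]])
p=np.array([J0,J1,82.95])-ax*(31.15+short)-ay*.93
print(p.round(2),pose()[0].round(2),rel(p,T))
E
python3 tgt.py 22
```

```text
[546.54  37.04  82.95] [487.71  46.79  99.88] [ 3.6820e-01  3.7000e-03  3.6220e-01 -3.0000e-04 -1.0012e+00  2.4000e-03]
```

>>> {"name": "drive_tool", "arguments": {"series": "0.1 0 0.1 0 -0.25 0 0.6; 0.2 0 0.2 0 -0.5 0 0.6; 0.3 0 0.3 0 -0.75 0 0.6; 0.368 0.004 0.362 0 -1 0.002 0.6; 0.368 0.004 0.362 0 -1 0.002 0.6; 0.368 0.004 0.362 0 -1 0.002 0.6; 0.368 0.004 0.362 0 -1 0.002 0.6; 0.368 0.004 0.362 0 -1 0.002 0.6; 0.368 0.004 0.362 0 -1 0.002 0.6; 0.368 0.004 0.362 0 -1 0.002 0.6"}}

```text
time_s: 8.7
eef_pos: [546.3, 37.1, 83.2]
ee_rot: [-0.0, 0.997, -0.079, 0.001]
force: [-0.6, 0.7, -2.4]
grip_width: 0.677
```

```bash
python3 - <<'E'
from m7 import *
for i in range(4): c=eyes.capture("wrist")
s=telemetry.sense();print(s["time_s"],s["eef_pos"].round(2),s["force"].round(2),s["grip_width"],pose()[1].as_euler("xyz",degrees=True).round(2))
pickle.dump((c,s),open("w8.pkl","wb"));p,Rm=pose(s);M=Rm.as_matrix();yaw=np.arctan2(M[1,0],M[0,0]);B=p+Rm.apply([31.15,-.93,-13.55])
fl,ql=fit(c,LK,[*B,yaw],(0,1),15);t=Rm.inv().apply(ql[:3]-p);print("leaf",fl,ql.round(2),t.round(2))
f,q=fit(c,JK,[599.17,29.6,96.5,np.radians(-9.05)],(0,1,3),15);print(f,q.round(3),np.degrees(q[3]))
d=R.from_euler("z",-q[3]).apply(q[:3]-ql[:3]);print("to go",d.round(2))
draw(c,[(LK,ql),(JK,q)],"fit8",(150,90,450,300),2.6)
E
python3 tgt.py 0
```

```text
8.9 [546.44  37.07  83.02] [ 0.46  0.98 -2.02] 0.6752591515824338 [-1.7999e+02 -4.0000e-02 -9.0300e+00]
leaf -18.77882957458496 [ 5.7719e+02  3.3350e+01  9.6590e+01 -1.6000e-01] [ 30.96  -1.16 -13.55]
-29.81688690185547 [ 5.99086e+02  2.95310e+01  9.65000e+01 -1.54000e-01] -8.841907302890789
to go [22.22 -0.41 -0.09]
[568.26  33.58  82.95] [546.44  37.07  83.02] [ 0.1841  0.0002  0.0007 -0.0002 -0.0015  0.0006]
```

View pics/fit8.png

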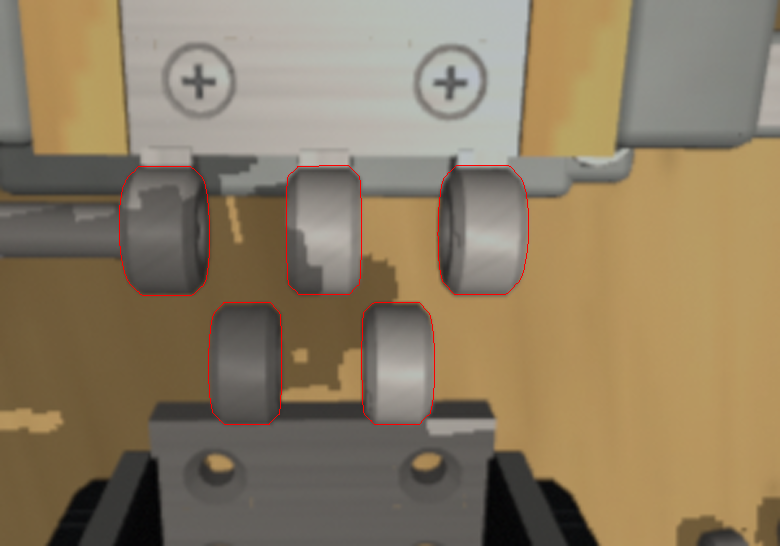

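Fit is clean (picture 11): the mate's knuckles at (246,363), (398,363) face the gaps at about (248,230), (400,230). About 22.1 mm remains. I'll advance in two steps and watch the force.

>>> {"name": "drive_tool", "arguments": {"series": "0.02 0.002 0 0 -0.001 0 0.6; 0.04 0.002 0 0 -0.001 0 0.6; 0.06 0.002 0 0 -0.001 0 0.6; 0.08 0.002 0 0 -0.001 0 0.6; 0.1 0.002 0 0 -0.001 0 0.6; 0.1 0.002 0 0 -0.001 0 0.6; 0.1 0.002 0 0 -0.001 0 0.6"}}

```text
time_s: 9.6
eef_pos: [558.2, 34.9, 82.9]
ee_rot: [-0.0, 0.997, -0.079, 0.0]
force: [-0.1, -0.1, -2.3]
grip_width: 0.677
```

```bash
python3 - <<'E'
from h import *
for i in range(3): eyes.capture("wrist")
s=telemetry.sense();print(s["time_s"],s["eef_pos"].round(2),s["force"].round(2),pose()[1].as_euler("xyz",degrees=True).round(2))
E
python3 tgt.py 0
```

```text
9.75 [558.19  34.96  83.01] [ 0.05 -0.66 -0.91] [-1.7999e+02 -1.0000e-02 -9.0300e+00]
[568.26  33.58  82.95] [558.19  34.96  83.01] [ 0.0847 -0.0019  0.0005 -0.0002 -0.0003  0.0006]
```

>>> {"name": "drive_tool", "arguments": {"series": "0.015 0 0 0 0 0 0.6; 0.03 0 0 0 0 0 0.6; 0.045 0 0 0 0 0 0.6; 0.06 0 0 0 0 0 0.6; 0.07 0 0 0 0 0 0.6; 0.08 0 0 0 0 0 0.6; 0.085 0 0 0 0 0 0.6; 0.085 0 0 0 0 0 0.6; 0.085 0 0 0 0 0 0.6"}}

```text
time_s: 10.65
eef_pos: [568.2, 33.4, 83.0]
ee_rot: [-0.0, 0.997, -0.079, 0.0]
force: [0.0, 0.3, -1.5]
grip_width: 0.677
```

Run:
```python
from m7 import *
for i in range(4): c=eyes.capture("wrist")
sd=eyes.capture("side")
s=telemetry.sense();print(s["time_s"],s["eef_pos"].round(2),s["force"].round(2),s["wrist_torque"].round(3),s["grip_width"],pose()[1].as_euler("xyz",degrees=True).round(2))
pickle.dump((c,s,sd),open("w9.pkl","wb"));p,Rm=pose(s);M=Rm.as_matrix();yaw=np.arctan2(M[1,0],M[0,0]);B=p+Rm.apply([31.0,-1,-13.55])
fl,ql=fit(c,LK,[*B,yaw],(0,1),15);print("leaf",fl,ql.round(2),Rm.inv().apply(ql[:3]-p).round(2))
f,q=fit(c,JK,[599.17,29.6,96.5,np.radians(-9.05)],(0,1,3),15);print("jamb",f,q.round(3),np.degrees(q[3]))
print("to go",R.from_euler("z",-q[3]).apply(q[:3]-ql[:3]).round(2))
save(c,"w9",(170,150,400,300),3.4)
w=cv2.imread("pics/w9.png");u=proj(sd,[[599,29.6,96.5]])[0].astype(int);t=cv2.resize(sd["frame"][:,:,::-1][u[1]-25:u[1]+25,u[0]-40:u[0]+40],None,fx=3.4*0+6,fy=6,interpolation=cv2.INTER_CUBIC)
H=np.zeros((600,800,3),np.uint8);w=cv2.resize(w,(640,417));H[:w.shape[0]-120,:640]=w[:-120];H[300:600,:480]=t;cv2.imwrite("pics/fin.png",H)
```

```text
10.9 [568.22  33.34  83.02] [ 0.34  0.31 -0.85] [-0.036 -0.008 -0.057] 0.6786192536674694 [-1.80e+02 -1.00e-02 -9.03e+00]
leaf -18.19416046142578 [ 5.990e+02  2.976e+01  9.657e+01 -1.600e-01] [ 30.97  -1.29 -13.55]
jamb -26.415042877197266 [ 5.98966e+02  2.95960e+01  9.65000e+01 -1.60000e-01] -9.19311028684195
to go [-0.01 -0.16 -0.07]
```

View pics/fin.png

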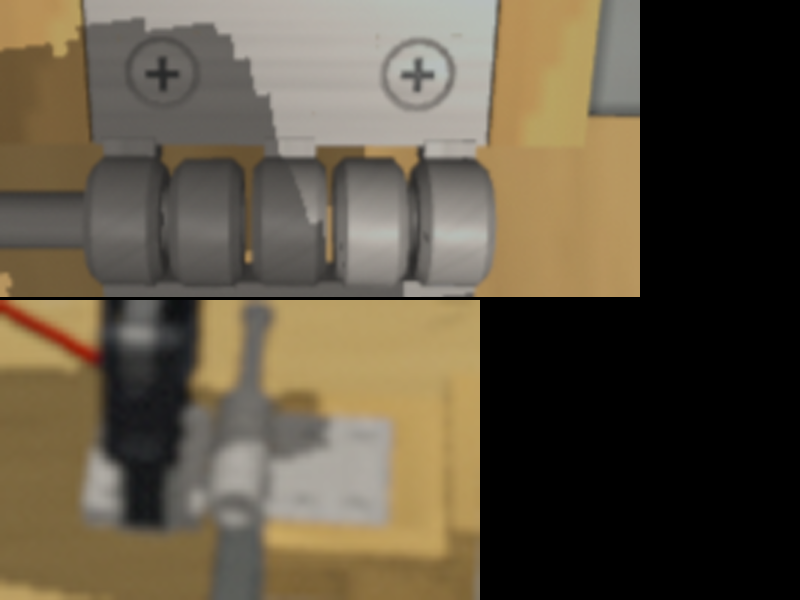

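Forces are near zero, and the residual misalignment is about 0.0 mm in x, 0.16 mm in y and 0.1 mm in z. The rims line up and gaps show on both sides, so I'm handing in.

```bash
python3 -c "
from h import *
s=telemetry.sense();print(s['time_s'],s['eef_pos'],s['force'],s['grip_width']);print(ctrl.finish_job())"
```

```text
10.9 [568.21691727  33.34484808  83.0159585 ] [ 0.34068117  0.30950844 -0.85093986] 0.6786192536674694
the job is handed in; nothing more can be done
None
```

I picked up the two-knuckle leaf by its 60 mm plate edges with a 60 N grip. I brought its knuckles straight into the jamb leaf's gaps from the robot side and handed the job in at 10.9 s, still holding it there. I never touched the other two leaves.

**Last checks:**
- **Alignment:** the outlines fitted in the last wrist picture put the two bores 0.0 mm apart in x and 0.16 mm in y, with about 0.15° difference in yaw.
- **Height:** the lift places the leaf's bore at 96.57 mm, against 96.5 mm in the text.
- **Force:** the force on the tool was about 1 N and the grip was steady, so the leaf is not pressed against the jamb.
- **Picture:** the final wrist view shows the five knuckle rims in line with gaps between the knuckles.

**Checks that disagreed:**
- **Jamb height:** a first single-view fit gave 92.5 mm. A tilted second view gave 96.8 mm, which agrees with the text to 0.3 mm.
- **Leaf yaw:** one fit was 1.2° off because of shading. The leaf's edge stayed straight in the wrist picture, so I used the tool's own yaw.
- **Sideways offset:** the wrist camera showed the leaf about 1 mm off centre in the gripper. I aligned leaf and jamb relative to each other in the same picture, so a camera offset should cancel.
- **Grip width:** the reading was 57.5 mm on the 60 mm plate, unexplained. The leaf looked the same in the wrist pictures before and after lifting, so I saw no slip.

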